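# Level the dehumidifier's shelf

## Task

Get the dehumidifier ready to run: push its water tank fully home, then gently set the spirit level front to back on the bare right-hand part of the low aluminium shelf and let go of it. Turn the T-handle of the shelf's front foot until the bubble settles between the two lines of the vial, and let go of the handle. Finally press the level down on the shelf with the fingertips, firmly but not hard, and finish while still pressing it, bubble centred, so that a colleague can run up the locknut; do not disturb the mug, the funnel or the canister.

Things in the scene. Friction and masses are not known exactly. Their poses are not given: they have to be found in the camera images.
- deck: top plate of the low shelf: folded aluminium tray 280 mm deep (x), 420 wide (y), top 55 mm above the work surface; two fixed feet under its rear (+x) edge, one jack-screw foot at its front (-x). Origin: centre of the top face; x to the rear, y left, z up. Stands turned up to 0.15 rad. Starts with its front 0.35 to 0.95 degrees too low; it pivots on the line of its rear feet (deck x +120 mm)
- bay (a point): centre of the bare right-hand part of the plate, for the level: deck x 0, y -140 mm, on the plate; bare for 200 mm of depth and y -205 to -80 mm. Axes as the deck's
- dehumidifier: squat white dehumidifier on the left of the plate, 180 mm deep (x) at the foot, 140 above the tank, 170 wide (y), 208 high, fixed to it; origin: centre of its underside (deck x 25, y 110 mm); axes as the deck's
- jack_grip (a point): middle of the T-handle of the front foot's jack screw (deck x -115, y -30 mm): dark steel bar 64 mm long, 14 wide, 24 high; this point stays 98 mm above the work surface (43 above the plate; the locknut below reaches 11 above it). x along the bar, y across it (pinch along y), z up. Turning it clockwise seen from above raises the shelf's front, anticlockwise lowers it; it stays where left
- jack (a joint): angle of the jack screw, rad, growing clockwise seen from above (range -8 to 10); 8 mm of lift a turn, so 0.31 degrees of shelf slope per rad; friction 0.15 N m. The value at which the shelf is level differs each time, 1.2 to 2.9 rad above the start value
- tank_front (a point): centre of the flat grey front, 152 mm wide and 86 high, of the clear water tank in the lower front of the dehumidifier, about 110 mm above the work surface. Axes as the deck's: it slides home along +x, against about 3 N. Home, it is flush with the lower housing; the upper housing, from 51 mm above this point up, stands 40 mm farther back
- tank (a joint): how far the tank stands out, m: 0 fully home; starts at 0.03 to 0.06
- level: spirit level: aluminium bar 200 mm long (x), 24 wide (y), 40 high (z), about 0.28 kg, standing on its narrow base at the right. Origin: centre of its underside. The vial lies in a notch 64 mm long in the middle of its top, seen from above; the flat tops either side (x 32 to 94 mm from the middle, 40 mm above the base) are for pressing. Pinch it across its width at the middle
- bubble (a joint): distance of the bubble from the middle of the vial, m, along the level's x; it moves to the higher end, 17.5 mm per degree of slope along the level, stops at 18 mm and settles in about 2 s. The bubble is 14 mm long and the two black lines 18 mm apart: it is between them within about 2 mm of the middle
- mug: pale ceramic mug, 80 mm across, 92 high; origin: centre of its underside
- canister: stainless screw-top canister, 80 mm across, 122 high; origin: centre of its underside
- funnel: white plastic funnel upside down on its mouth, 96 mm across, 98 high; origin: centre of its mouth
Not all that is in view belongs to the job. Of the things that look like the level, the largest one is meant.

How it is judged:
By the outcome, as a careful person would: the job done as asked, in the order asked, and still so for the second after the job is handed in, while the arm keeps its last pose, push and grip.
It also fails if it takes over 70 s, if anything falls off the work surface, if the arm or the gripper's body presses on something with over 40 N, if the wrist force passes 120 N, or if a joint passes its speed limit or range.

## Robot

A 7-joint arm with a two-finger parallel gripper is mounted at the origin on the work surface. World frame = base frame: x ahead of the robot, y to its left, z up, the work surface at z = 0. Lengths are in m, angles in rad, forces in N, time in s.
With the tool pointing down it reaches from about 0.425 to 0.925 m from the base axis. Payload 6.8 kg.
Tool frame: the origin (TCP) lies at the very end of the fingers, on their centre line; the grasp point (between the pads) lies 19 mm behind it; z points along the fingers, y is the line along which they close (so a half turn about z gives the same grasp; the last joint's range is limited). The gripper opens to 85 mm and grips with 20 to 120 N. Pads are 22 mm wide; open, the fingers measure 114 mm over their backs; the gripper's body (76 mm by 85 mm) begins 54 mm behind the grasp point. The pads swing forward as they close: fully open they stand 13 mm farther back than shut.
Start: joints at [1.1, 0.477, 0.022, 1.555, -0.011, 1.109, -0.083], TCP at [0.24, -0.631, 0.231] pointing down, gripper open.
Joint ranges: [-2.96, 2.96], [-0.34, 2.1], [-1.41, 1.46], [0.24, 2.44], [-1.37, 4.51], [0.17, 1.92], [-2.96, 2.96]. Speed limits (rad/s): [2.39, 2.39, 3.14, 3.14, 3.14, 3.14, 3.14].

## Interface

Orientations are given as a rotation vector (axis times angle).
In Python, from bench import get_obs, grab_frame, hand_in gives the robot as it stands.
- The arm moves only by the tool drive_tool, never from a script. Its argument "rows" is a list of rows, each an object with "offset": the shift along the tool's x, y, z as a fraction of full scale, a list of three; "rotation": the turn, a rotation vector about the tool's x, y, z as a fraction of full scale, a list of three; "claw": the opening, from 0 (shut) to 1 (fully open). In form: [{"offset": [tx, ty, tz], "rotation": [wx, wy, wz], "claw": claw}, ...]. A call has 1 to 20 rows; each row is the pose to reach, as a shift and turn from the pose commanded when the call began, along the tool's axes at that moment; what a row does not reach only later rows make up. Full scale, the value 1, is 0.15 m for a shift and 2 rad for a turn. A row lasts 1/12 s, in which the tool goes at most 41.7 mm and 7.16 degrees, less where a joint would pass 70% of its speed; a pose out of reach is approached as far as the arm can. A call with a number of a shift or a turn outside -1 to 1 is refused whole. A call with a gripper value outside its range is refused whole. The fingers move at their own pace and stop on an object; "force" is the grip in N (left out, the last holds). Time passes only in rows, so rows that repeat a pose let the fingers close. It gives the time, the measured TCP pose, the force, the opening and the grip force at its end, in the units of the state.
- get_obs(): the state, without advancing time (a new reading comes with each control period).
- grab_frame(name): name is "side" or "top"; returns a dict with "frame" (384x512x3 uint8, red, green, blue), "z_map" (384x512 float32, m along the optical axis (not along the pixel's ray), 0 where there is no reading), "vfov" (degrees; the focal length in pixels is half the picture's height over the tangent of half this angle, whatever the lens; pixels are square), "cx", "cy" (the principal point, pixels), "R" (3x3) and "t" (3): a world point X has camera coordinates R X + t. Camera axes: x right, y down, z forward; pixel columns grow to the right and rows downward; lengths in m; the calibration is good to about 2 mm. A picture is of the moment at which its call begins.
- hand_in(): hands the job in; it is judged then, once.
The state is a dict: "clock": time; "joints": joint angles; "qvel": joint speeds; "tau": joint torques, N m; "tcp_pos": TCP position; "orientation": TCP orientation; "contact_force": force on the tool from outside, world axes, zero at the start; "moment": the same for the moment, N m; "grip_width": finger opening in m; "gripper_force": force on a finger pad.
Only numpy, scipy, OpenCV 4.12 (cv2) and the standard library are available. Lean on these libraries where they do the work, as an engineer would, in place of code of your own. Each camera call takes 0.05 s, during which the arm holds its last target. There are 200 camera calls.

## Working session

There is one attempt and no reset: what is moved stays moved. The work goes in short steps, Python scripts to look and compute and a tool call to move; the robot and the scene stay as the last step left them, time stands still between calls to the robot, and variables do not carry over. Pictures are saved under pics/ and viewed, at most 10 in all, crops included, and the job is handed in when it is done.

Besides the shell and the picture viewer there is one more tool, called after "Request:" as a command line: name --argument value ..., lists and objects as JSON in quotes. drive_tool: Moves the arm, as the interface text tells. Its arguments: {"type":"object","properties":{"rows":{"type":"array","items":{"type":"object","properties":{"offset":{"type":"array","items":{"type":"number"}},"rotation":{"type":"array","items":{"type":"number"}},"claw":{"type":"number"}}}},"force":{"type":"number"}},"required":["rows"]}

```bash
ls; mkdir -p pics; cat > h.py <<'E'
import numpy as np, cv2
from scipy.spatial.transform import Rotation as Ro
from bench import get_obs, grab_frame, hand_in
def cam(n):
    g=grab_frame(n); g['f']=192/np.tan(np.radians(g['vfov'])/2); return g
def ray(g,u,v,z):
    d=g['R'].T@np.array([(u-g['cx'])/g['f'],(v-g['cy'])/g['f'],1]); c=-g['R'].T@g['t']
    return c+d*(z-c[2])/d[2]
def cloud(g):
    v,u=np.mgrid[:384,:512]; Z=g['z_map'].astype(float)
    P=np.stack([(u-g['cx'])/g['f']*Z,(v-g['cy'])/g['f']*Z,Z],-1)
    return (P-g['t'])@g['R']
def proj(g,X):
    p=g['R']@np.array(X)+g['t']; return p[:2]/p[2]*g['f']+[g['cx'],g['cy']]
def save(g,name,box=None,s=1.5):
    im=g['frame'][...,::-1]
    if box: im=im[box[1]:box[3],box[0]:box[2]]
    cv2.imwrite('pics/'+name,cv2.resize(im,None,fx=s,fy=s,interpolation=cv2.INTER_CUBIC))
def tomove(X,rv=None):
    o=get_obs(); R=Ro.from_rotvec(o['orientation']).as_matrix()
    return R.T@(np.array(X)-o['tcp_pos'])/0.15
E
python3 - <<'E'
from h import *
for n in('top','side'):
    g=cam(n); save(g,n+'0.png'); np.savez(n+'0.npz',**g); print(n,g['vfov'],g['cx'],g['cy'],-g['R'].T@g['t'],g['R'])
o=get_obs(); print({k:np.round(v,3) for k,v in o.items()})
E
```

```text
pics
top 46.65228541537363 260.21736255429835 196.56759656163737 [ 0.40673903 -0.03160675  1.60405947] [[-0.00621247 -0.99995884  0.00661285]
 [-0.99626944  0.00562007 -0.08611399]
 [ 0.08607328 -0.00712316 -0.99626334]]
side 57.4455770572142 259.8166476667692 189.98737527139855 [-0.01040653  0.89646738  0.74178341] [[-0.8623292  -0.5062312  -0.01087754]
 [-0.25761343  0.45711806 -0.85128045]
 [ 0.43591704 -0.73128179 -0.52459821]]
{'clock': np.float64(0.1), 'joints': array([ 1.1  ,  0.478,  0.022,  1.556, -0.012,  1.109, -0.083]), 'qvel': array([ 0.001, -0.003,  0.   , -0.003,  0.   ,  0.001,  0.001]), 'tau': array([ 4.0000e-03, -5.9776e+01,  1.6140e+00, -2.8195e+01,  1.3000e-02,
        5.0000e-03,  0.0000e+00]), 'tcp_pos': array([ 0.239, -0.631,  0.23 ]), 'orientation': array([-3.088e+00, -5.660e-01,  1.000e-03]), 'contact_force': array([ 0.396,  0.79 , -0.41 ]), 'moment': array([ 0.021, -0.027,  0.066]), 'gripper_force': np.float64(0.0), 'grip_width': np.float64(0.085)}
```

View pics/top0.png

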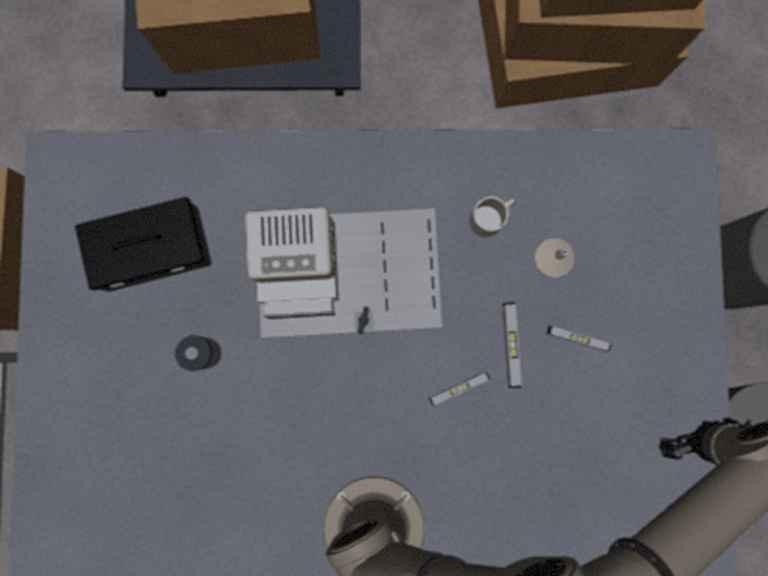

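View pics/side0.png

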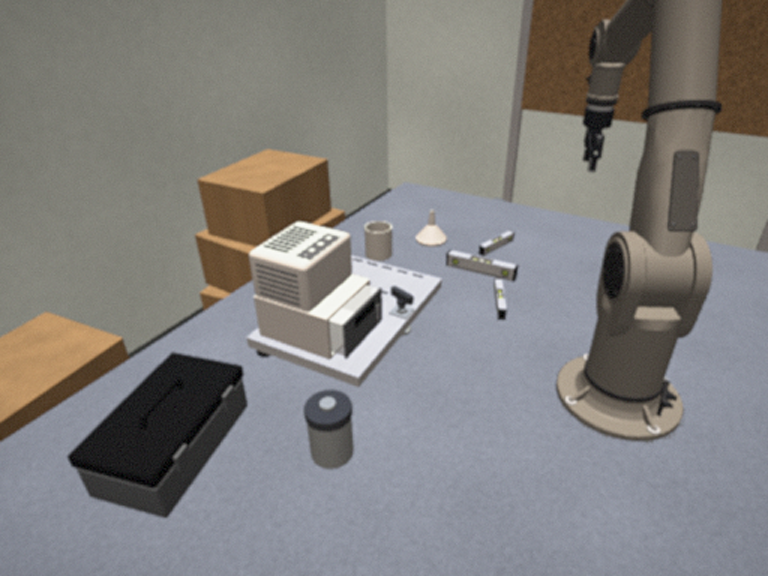

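The top view shows the dehumidifier at about (290,245), the tank standing out at (298,308), the T-handle at (364,320), the plate up to (440,328), the mug at (490,215), the funnel at (555,257) and the canister at (194,353). There are three level-like objects, at (513,345), (460,389) and (579,338). The one at (513,345) is the longest. I'll measure it and confirm it in a crop.

```bash
python3 - <<'E'
from h import *
g=dict(np.load('top0.npz')); 
P=cloud(g); z=P[...,2]
print('table z',np.median(z[250:300,60:120]))
def comps(lo,hi,box,minn=40):
    m=np.zeros(z.shape,np.uint8); x0,y0,x1,y1=box
    m[y0:y1,x0:x1]=((z>lo)&(z<hi))[y0:y1,x0:x1]
    n,l,s,c=cv2.connectedComponentsWithStats(m)
    for i in range(1,n):
        if s[i,4]<minn: continue
        p=P[l==i]; r=cv2.minAreaRect((p[:,:2]*1000).astype(np.float32))
        print(lo,s[i,:5],np.round(p.mean(0),3),'rect',np.round(r[0],1),np.round(r[1],1),round(r[2],1))
comps(.02,.06,(270,190,420,275))
comps(.045,.066,(160,130,300,230),300)
comps(.09,.125,(230,195,260,230),8)
comps(.06,.3,(150,130,236,222),60)
comps(.04,.2,(300,120,400,190),60);comps(.04,.2,(110,215,150,255),60)
# colour measurement: bright mask of levels
hsv=cv2.cvtColor(g['frame'],cv2.COLOR_RGB2HSV)
m=((hsv[...,2]>135)).astype(np.uint8)
for box,h in(((280,190,420,275),.04),((160,130,300,230),.055)):
    mm=np.zeros_like(m); x0,y0,x1,y1=box; mm[y0:y1,x0:x1]=m[y0:y1,x0:x1]
    mm=cv2.morphologyEx(mm,cv2.MORPH_CLOSE,np.ones((5,5)))
    for c in cv2.findContours(mm,cv2.RETR_EXTERNAL,cv2.CHAIN_APPROX_NONE)[0]:
        if len(c)<40: continue
        w=np.array([ray(g,u,v,h)[:2]*1000 for u,v in c[:,0]],np.float32); r=cv2.minAreaRect(w)
        print('col',h,np.round(r[0],1),np.round(r[1],1),round(r[2],1), np.round(cv2.boxPoints(r)).tolist())
save(g,'lv.png',(280,190,420,275),5.5)
save(g,'deck.png',(160,130,300,230),5.5)
E
```

```text
table z -0.0011016616528246826
0.02 [270 190  25  30 693] [ 0.513 -0.117  0.052] rect [ 513.8 -117.6] [101.8  84.6] 1.2
0.02 [336 201  12  58 439] [ 0.424 -0.328  0.036] rect [ 424.8 -329.2] [200.1  26.2] 2.8
0.02 [366 217  42  17 205] [ 0.438 -0.49   0.028] rect [ 438.6 -489.6] [148.9  18.7] 73.0
0.02 [287 248  40  22 202] [ 0.322 -0.202  0.028] rect [ 322.4 -203.1] [ 18.7 146.9] 24.7
0.045 [ 173  139  122   86 5826] [ 0.587 -0.014  0.053] rect [595.9  55.2] [281.4 419.8] 2.9
0.09 [238 204   9  19  86] [0.481 0.019 0.107] rect [481.7  20.1] [18.7 62.7] 75.8
0.06 [ 164  138   63   75 4056] [0.597 0.16  0.221] rect [596.4 165.3] [216.8 175.5] 2.0
0.04 [314 131  30  25 250] [ 0.729 -0.28   0.074] rect [ 725.4 -286. ] [ 78.9 102.8] 2.2
0.04 [366 163  13  14 111] [ 0.633 -0.436  0.059] rect [ 634.1 -439.1] [42.  43.7] 53.4
0.04 [117 224  28  24 534] [0.41  0.392 0.107] rect [408.1 397. ] [76.6 78.1] 0.1
col 0.04 [ 322.3 -202. ] [ 16.7 133.2] 24.4 [[287.0, -145.0], [342.0, -266.0], [357.0, -259.0], [302.0, -138.0]]
col 0.04 [ 438.8 -485.2] [134.9  16.9] 72.9 [[411.0, -547.0], [427.0, -552.0], [467.0, -423.0], [451.0, -418.0]]
col 0.04 [ 424.7 -329.1] [185.2  22.4] 2.7 [[332.0, -322.0], [333.0, -345.0], [518.0, -336.0], [517.0, -314.0]]
col 0.04 [ 515.2 -136.7] [49.3 98.9] 89.7 [[466.0, -161.0], [564.0, -162.0], [565.0, -112.0], [466.0, -112.0]]
col 0.055 [602.9  68.1] [297.  443.4] 2.9 [[443.0, 282.0], [466.0, -161.0], [762.0, -146.0], [740.0, 297.0]]
```

View pics/lv.png

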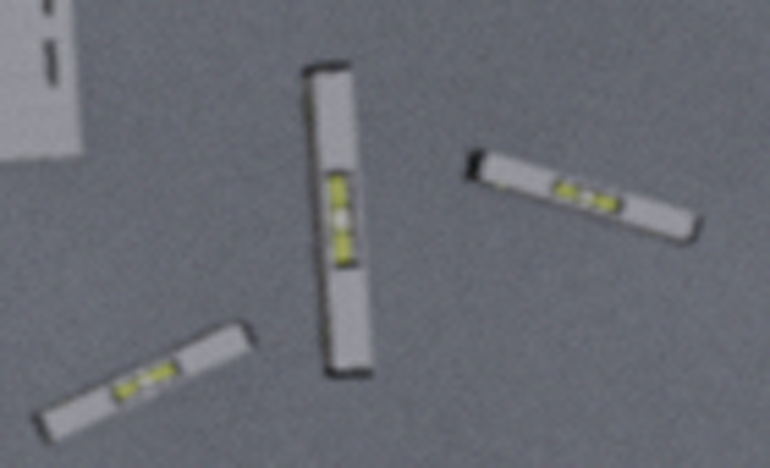

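View pics/deck.png

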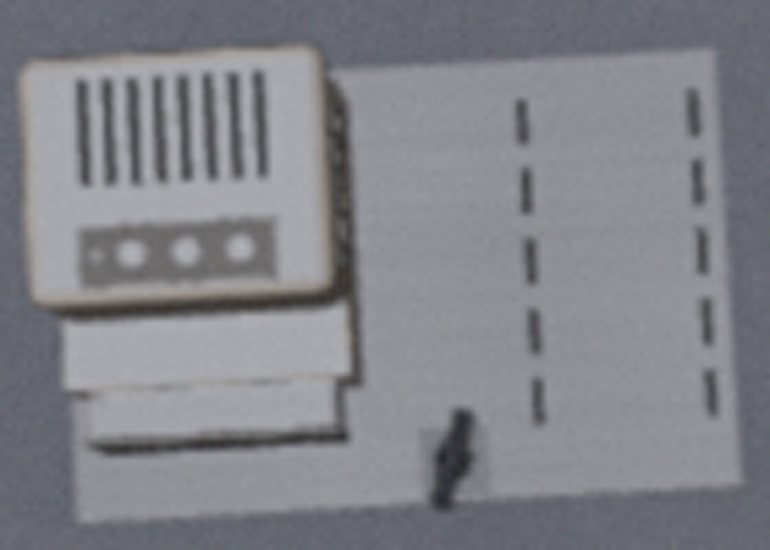

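The crop shows the three candidates. The one at top-image pixel (342,230) measures 200 x 26 mm in depth, and the other two, at (307,259) and (386,225), are about 148 x 18 mm. So the level is the long one, at (0.425,-0.329) with yaw +2.7°. The deck centre is (0.596,0.055) with yaw 2.9° and a measured size of 281x420, which fits. The handle measures (0.482,0.020) against an expected (0.4826,0.0194), with yaw about -14°. First move: head for the tank with the fingers shut.

Request:
drive_tool --rows '[{"offset": [0.9,-0.9,0],"rotation": [0,0,0.156],"claw": 0},{"offset": [0.9,-0.9,0],"rotation": [0,0,0.156],"claw": 0},{"offset": [0.9,-0.9,0],"rotation": [0,0,0.156],"claw": 0},{"offset": [0.9,-0.9,0],"rotation": [0,0,0.156],"claw": 0},{"offset": [0.9,-0.9,0],"rotation": [0,0,0.156],"claw": 0},{"offset": [0.9,-0.9,0],"rotation": [0,0,0.156],"claw": 0},{"offset": [0.9,-0.9,0],"rotation": [0,0,0.156],"claw": 0}]' --force 60

```text
clock: 0.68
tcp_pos: [0.3188, -0.4555, 0.2313]
orientation: [-3.14, -0.085, 0.0]
contact_force: [0.5, -0.2, 0.2]
grip_width: 0.0004
gripper_force: 0.0
```

```bash
python3 - <<'E'
from h import *
o=get_obs(); print({k:np.round(v,3) for k,v in o.items()})
g=dict(np.load('top0.npz')); P=cloud(g)
# tank: points with z .12-.175 in front of the housing, in deck frame
c,s=np.cos(.0505),np.sin(.0505); D=(P[...,:2]-[.5959,.0552])@np.array([[c,-s],[s,c]])
m=(P[...,2]>.12)&(P[...,2]<.18)&(D[...,0]>-.16)&(abs(D[...,1]-.11)<.06)
x=D[...,0][m]; z=P[...,2][m]; print('tank min x',np.percentile(x,[1,5,10]),'z',np.percentile(z,[5,50,95]))
g=dict(np.load('side0.npz')); P=cloud(g); D=(P[...,:2]-[.5959,.0552])@np.array([[c,-s],[s,c]])
m=(P[...,2]>.075)&(P[...,2]<.145)&(D[...,0]>-.16)&(D[...,0]<-.06)&(abs(D[...,1]-.11)<.06)
print('side',m.sum(),np.percentile(D[...,0][m],[5,25,50,75]) if m.sum() else '')
E
```

```text
{'clock': np.float64(0.683), 'joints': array([ 0.829,  0.282,  0.023,  1.845, -0.008,  1.015, -0.661]), 'qvel': array([ 0.034,  0.019,  0.042, -0.029,  0.009,  0.   ,  0.006]), 'tau': array([ -1.917, -46.317,  -0.491, -26.073,  -0.209,   0.073,  -0.125]), 'tcp_pos': array([ 0.319, -0.455,  0.231]), 'orientation': array([-3.14 , -0.085,  0.   ]), 'contact_force': array([ 0.459, -0.192,  0.15 ]), 'moment': array([-0.032,  0.061,  0.03 ]), 'gripper_force': np.float64(0.0), 'grip_width': np.float64(0.0)}
tank min x [-0.10136342 -0.09908482 -0.09513332] z [0.14369931 0.15411213 0.16313977]
side 367 [-0.10167657 -0.10067898 -0.09996381 -0.09928231]
```

Request:
drive_tool --rows '[{"offset": [0.8,-1,0],"rotation": [0,0,0],"claw": 0},{"offset": [0.8,-1,0],"rotation": [0,0,0],"claw": 0},{"offset": [0.8,-1,0],"rotation": [0,0,0],"claw": 0},{"offset": [0.8,-1,0],"rotation": [0,0,0],"claw": 0},{"offset": [0.8,-1,0],"rotation": [0,0,0],"claw": 0}]'

```text
clock: 1.1
tcp_pos: [0.4322, -0.2986, 0.2313]
orientation: [-3.14, -0.082, -0.001]
contact_force: [1.1, 0.6, 0.4]
grip_width: 0.0007
gripper_force: 0.0
```

Request:
drive_tool --rows '[{"offset": [0.2,-1,0],"rotation": [0,0,0],"claw": 0},{"offset": [0.2,-1,0],"rotation": [0,0,0],"claw": 0},{"offset": [0.2,-1,0],"rotation": [0,0,0],"claw": 0},{"offset": [0.2,-1,0],"rotation": [0,0,0],"claw": 0},{"offset": [0.2,-1,0],"rotation": [0,0,0],"claw": 0}]'

```text
clock: 1.52
tcp_pos: [0.4537, -0.1447, 0.2314]
orientation: [-3.138, -0.09, -0.001]
contact_force: [-0.0, -0.7, 0.1]
grip_width: -0.0001
gripper_force: 0.0
```

Request:
drive_tool --rows '[{"offset": [0,-1,0],"rotation": [0,0,0],"claw": 0},{"offset": [0,-1,0],"rotation": [0,0,0],"claw": 0},{"offset": [0,-1,0],"rotation": [0,0,0],"claw": 0},{"offset": [0,-1,0],"rotation": [0,0,0],"claw": 0},{"offset": [0,-1,0],"rotation": [0,0,0],"claw": 0}]'

```text
clock: 1.93
tcp_pos: [0.4453, 0.0042, 0.2316]
orientation: [-3.139, -0.089, -0.001]
contact_force: [0.4, 0.1, -0.2]
grip_width: 0.0002
gripper_force: 0.0
```

Request:
drive_tool --rows '[{"offset": [0,-1,0],"rotation": [0,0.1,0],"claw": 0},{"offset": [0,-1,0],"rotation": [0,0.1,0],"claw": 0},{"offset": [0,-1,0],"rotation": [0,0.1,0],"claw": 0},{"offset": [0,-1,0],"rotation": [0,0.1,0],"claw": 0},{"offset": [0,-1,0],"rotation": [0,0.1,0],"claw": 0}]'

```text
clock: 2.35
tcp_pos: [0.4379, 0.154, 0.2321]
orientation: [-3.117, -0.087, -0.316]
contact_force: [-0.8, 0.3, 0.9]
grip_width: 0.0002
gripper_force: 0.0
```

```bash
python3 - <<'E'
from h import *
o=get_obs(); print(o['tcp_pos'],o['joints'],tomove([.455,.158,.105]),tomove([.535,.162,.105]))
E
```

```text
[0.43794483 0.15400555 0.2321438 ] [-0.04602801  0.05514379 -0.50072098  2.14319111  0.16992747  0.77689814
 -2.1697213 ] [-0.0575243  -0.01841888  0.8534972 ] [ 0.46559277 -0.01518926  0.96070568]
```

Request:
drive_tool --rows '[{"offset": [-0.06,-0.02,0.4],"rotation": [0,0,0],"claw": 0},{"offset": [-0.06,-0.02,0.853],"rotation": [0,0,0],"claw": 0},{"offset": [-0.06,-0.02,0.853],"rotation": [0,0,0],"claw": 0},{"offset": [-0.06,-0.02,0.853],"rotation": [0,0,0],"claw": 0},{"offset": [-0.06,-0.02,0.853],"rotation": [0,0,0],"claw": 0},{"offset": [-0.06,-0.02,0.853],"rotation": [0,0,0],"claw": 0}]'

```text
clock: 2.85
tcp_pos: [0.4548, 0.1529, 0.1054]
orientation: [-3.12, -0.077, -0.314]
contact_force: [-0.8, 0.3, 0.6]
grip_width: 0.0004
gripper_force: 0.0
```

Request:
drive_tool --rows '[{"offset": [0.07,0,0.013],"rotation": [0,0,0],"claw": 0},{"offset": [0.13,0,0.026],"rotation": [0,0,0],"claw": 0},{"offset": [0.18,0,0.037],"rotation": [0,0,0],"claw": 0},{"offset": [0.23,0,0.047],"rotation": [0,0,0],"claw": 0},{"offset": [0.27,0,0.055],"rotation": [0,0,0],"claw": 0},{"offset": [0.31,0,0.063],"rotation": [0,0,0],"claw": 0},{"offset": [0.34,0,0.07],"rotation": [0,0,0],"claw": 0},{"offset": [0.36,0,0.074],"rotation": [0,0,0],"claw": 0},{"offset": [0.38,0,0.078],"rotation": [0,0,0],"claw": 0},{"offset": [0.38,0,0.078],"rotation": [0,0,0],"claw": 0}]'

```text
clock: 3.68
tcp_pos: [0.5123, 0.1567, 0.1039]
orientation: [-3.12, -0.079, -0.313]
contact_force: [-0.5, 0.2, 1.0]
grip_width: 0.0004
gripper_force: 0.2
```

Request:
drive_tool --rows '[{"offset": [0.02,0,0.004],"rotation": [0,0,0],"claw": 0},{"offset": [0.04,0,0.008],"rotation": [0,0,0],"claw": 0},{"offset": [0.06,0,0.012],"rotation": [0,0,0],"claw": 0}]'

```text
clock: 3.93
tcp_pos: [0.515, 0.1575, 0.1025]
orientation: [-3.124, -0.083, -0.298]
contact_force: [-31.2, 2.0, 19.7]
grip_width: 0.0003
gripper_force: 15.9
```

Request:
drive_tool --rows '[{"offset": [0.02,0,0.004],"rotation": [0,0,0],"claw": 0},{"offset": [0.03,0,0.006],"rotation": [0,0,0],"claw": 0},{"offset": [0.03,0,0.006],"rotation": [0,0,0],"claw": 0}]'

```text
clock: 4.18
tcp_pos: [0.5153, 0.1574, 0.1012]
orientation: [3.127, 0.085, 0.288]
contact_force: [-37.6, 0.1, 25.8]
grip_width: -0.0
gripper_force: 18.5
```

Firm stop at x = 0.515, so the tank is home. Backing off and travelling to the level.

Request:
drive_tool --rows '[{"offset": [-0.1,0,0],"rotation": [0,0,0],"claw": 0},{"offset": [-0.4,0,-0.1],"rotation": [0,0,0],"claw": 0},{"offset": [-0.4,0,-0.5],"rotation": [0,0,0],"claw": 0},{"offset": [-0.35,0,-1],"rotation": [0,-0.1,0],"claw": 0.3},{"offset": [-0.35,0,-1],"rotation": [0,-0.1,0],"claw": 0.6},{"offset": [-0.35,0,-1],"rotation": [0,-0.1,0],"claw": 0.8},{"offset": [-0.35,0,-1],"rotation": [0,-0.1,0],"claw": 0.8},{"offset": [-0.35,0,-1],"rotation": [0,-0.1,0],"claw": 0.8}]'

```text
clock: 4.85
tcp_pos: [0.4457, 0.1535, 0.242]
orientation: [-3.14, -0.079, -0.006]
contact_force: [-0.9, -0.1, 0.3]
grip_width: 0.0607
gripper_force: 0.0
```

```bash
python3 - <<'E'
from h import *
o=get_obs(); print(o['tcp_pos'],o['orientation'],o['joints'][-1],tomove([.4247,-.329,.20]))
g=cam('side'); c,s=np.cos(.0505),np.sin(.0505)
P=cloud(g); D=(P[...,:2]-[.5959,.0552])@np.array([[c,-s],[s,c]])
m=(P[...,2]>.075)&(P[...,2]<.145)&(D[...,0]>-.16)&(D[...,0]<-.04)&(abs(D[...,1]-.11)<.06)
print('side',m.sum(),np.percentile(D[...,0][m],[5,25,50,75]))
E
```

```text
[0.44574499 0.15346205 0.24199487] [-3.13981493 -0.07883193 -0.00649088] -2.084181681923867 [-0.30268682  3.20550904  0.27653973]
side 374 [-0.06719922 -0.0662598  -0.06561943 -0.06489267]
```

Request:
drive_tool --rows '[{"offset": [0,1,0],"rotation": [0,0,0],"claw": 0.8},{"offset": [0,1,0],"rotation": [0,0,0],"claw": 0.8},{"offset": [0,1,0],"rotation": [0,0,0],"claw": 0.8},{"offset": [0,1,0],"rotation": [0,0,0],"claw": 0.8}]'

```text
clock: 5.23
tcp_pos: [0.4505, -0.0011, 0.2388]
orientation: [3.139, 0.075, -0.005]
contact_force: [0.4, -1.2, -0.3]
grip_width: 0.0684
gripper_force: 0.0
```

Request:
drive_tool --rows '[{"offset": [0,1,0],"rotation": [0,0,0],"claw": 0.8},{"offset": [0,1,0],"rotation": [0,0,0],"claw": 0.8},{"offset": [0,1,0],"rotation": [0,0,0],"claw": 0.8},{"offset": [0,1,0],"rotation": [0,0,0],"claw": 0.8}]'

```text
clock: 5.57
tcp_pos: [0.4579, -0.151, 0.2389]
orientation: [3.14, 0.074, -0.004]
contact_force: [0.1, -0.2, 0.1]
grip_width: 0.0686
gripper_force: 0.0
```

Request:
drive_tool --rows '[{"offset": [-0.3,1,0.3],"rotation": [0,0,0],"claw": 0.8},{"offset": [-0.3,1,0.3],"rotation": [0,0,0],"claw": 0.8},{"offset": [-0.3,1,0.3],"rotation": [0,0,0],"claw": 0.8},{"offset": [-0.3,1,0.3],"rotation": [0,0,0],"claw": 0.8},{"offset": [-0.3,1,0.3],"rotation": [0,0,0],"claw": 0.8},{"offset": [-0.3,1,0.3],"rotation": [0,0,0],"claw": 0.8}]'

```text
clock: 6.07
tcp_pos: [0.4198, -0.2999, 0.1931]
orientation: [-3.139, -0.073, 0.007]
contact_force: [0.2, 0.6, 1.0]
grip_width: 0.0682
gripper_force: 0.0
```

```bash
python3 - <<'E'
from h import *
o=get_obs(); print(o['tcp_pos'],o['orientation'],o['joints'][-1],tomove([.4247,-.329,.10]),tomove([.4247,-.329,.010]))
E
```

```text
[ 0.41980999 -0.29987209  0.19312737] [-3.13907755 -0.07260917  0.00655446] -1.0852160398456239 [0.02615307 0.1965809  0.62040038] [0.02863419 0.19763973 1.22039431]
```

Request:
drive_tool --rows '[{"offset": [0.03,0.2,0.2],"rotation": [0,0,0],"claw": 0.8},{"offset": [0.03,0.2,0.4],"rotation": [0,0,0],"claw": 0.8},{"offset": [0.03,0.2,0.62],"rotation": [0,0,0],"claw": 0.8},{"offset": [0.03,0.2,0.75],"rotation": [0,0,0],"claw": 0.8},{"offset": [0.03,0.2,0.85],"rotation": [0,0,0],"claw": 0.8},{"offset": [0.03,0.2,0.92],"rotation": [0,0,0],"claw": 0.8},{"offset": [0.03,0.2,0.92],"rotation": [0,0,0],"claw": 0.8}]'

```text
clock: 6.65
tcp_pos: [0.4274, -0.3258, 0.0552]
orientation: [-3.137, -0.083, 0.005]
contact_force: [-0.2, -0.8, 0.4]
grip_width: 0.0684
gripper_force: 0.0
```

Request:
drive_tool --rows '[{"offset": [0,0,0.15],"rotation": [0,0,0],"claw": 0.8},{"offset": [0,0,0.25],"rotation": [0,0,0],"claw": 0.8},{"offset": [0,0,0.3],"rotation": [0,0,0],"claw": 0.8},{"offset": [0,0,0.3],"rotation": [0,0,0],"claw": 0.6},{"offset": [0,0,0.3],"rotation": [0,0,0],"claw": 0.45},{"offset": [0,0,0.3],"rotation": [0,0,0],"claw": 0.35},{"offset": [0,0,0.3],"rotation": [0,0,0],"claw": 0.25},{"offset": [0,0,0.3],"rotation": [0,0,0],"claw": 0.15},{"offset": [0,0,0.3],"rotation": [0,0,0],"claw": 0.1},{"offset": [0,0,0.3],"rotation": [0,0,0],"claw": 0.1},{"offset": [0,0,0.3],"rotation": [0,0,0],"claw": 0.1}]' --force 40

```text
clock: 7.57
tcp_pos: [0.4292, -0.3288, 0.0139]
orientation: [3.139, 0.079, 0.003]
contact_force: [-1.1, 1.4, 7.2]
grip_width: 0.0232
gripper_force: 40.9
```

Request:
drive_tool --rows '[{"offset": [0,0,-0.15],"rotation": [0,0,0],"claw": 0.1},{"offset": [0,0,-0.35],"rotation": [0,0,0],"claw": 0.1},{"offset": [0,0,-0.6],"rotation": [0,0,0],"claw": 0.1},{"offset": [0,0,-0.8],"rotation": [0,0,0],"claw": 0.1},{"offset": [0,0,-1],"rotation": [0,0,0],"claw": 0.1},{"offset": [0,0,-1],"rotation": [0,0,0],"claw": 0.1},{"offset": [0,0,-1],"rotation": [0,0,0],"claw": 0.1}]'

```text
clock: 8.15
tcp_pos: [0.4288, -0.3287, 0.1641]
orientation: [3.139, 0.079, 0.004]
contact_force: [-1.0, 0.9, -4.3]
grip_width: 0.0232
gripper_force: 40.5
```

```bash
python3 - <<'E'
from h import *
o=get_obs(); print(o['tcp_pos'],o['orientation'],o['gripper_force'],o['contact_force'],tomove([.603,-.0846,.16]))
P=None
g=cam('top'); P=cloud(g); z=P[...,2]
hsv=cv2.cvtColor(g['frame'],cv2.COLOR_RGB2HSV); print(proj(g,[.42,-.33,.18]))
g2=cam('side'); print(proj(g2,[.42,-.33,.18])); save(g2,'grasp.png',(200,80,400,230),4)
E
```

```text
[ 0.42883701 -0.32868824  0.16407154] [3.13853214 0.07920863 0.0042766 ] 40.52191246300936 [-1.02038106  0.90466    -4.27496682] [ 1.24161932 -1.5666726   0.02712958]
[350.67222294 230.30417428]
[324.80628585 140.88757481]
```

View pics/grasp.png

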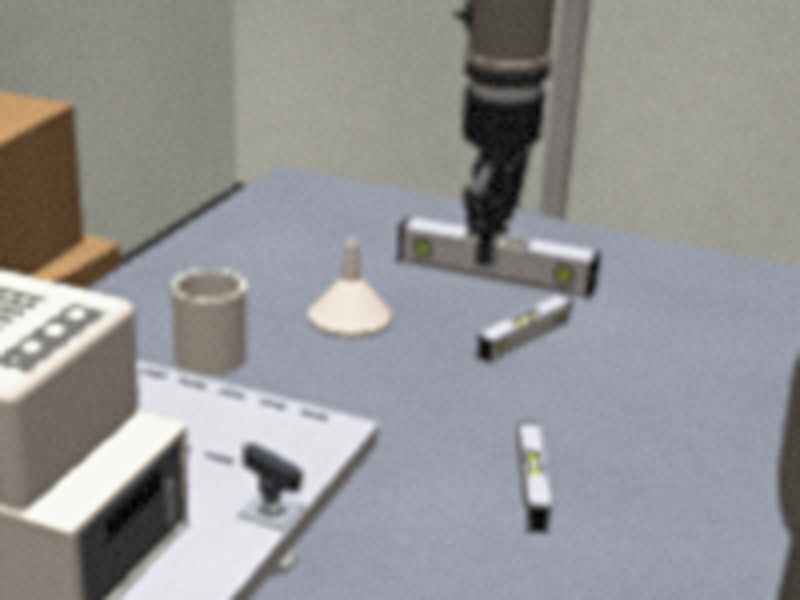

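The level is held horizontally, with its end at about crop pixel (500,260) clear of everything. Carrying it to the bay.

Request:
drive_tool --rows '[{"offset": [0.15,-0.19,0],"rotation": [0,0,0],"claw": 0.1},{"offset": [0.3,-0.38,0],"rotation": [0,0,0],"claw": 0.1},{"offset": [0.45,-0.57,0],"rotation": [0,0,0],"claw": 0.1},{"offset": [0.6,-0.76,0],"rotation": [0,0,0],"claw": 0.1},{"offset": [0.75,-0.95,0],"rotation": [0,0,0],"claw": 0.1}]'

```text
clock: 8.67
tcp_pos: [0.5326, -0.1783, 0.1602]
orientation: [-3.139, -0.079, 0.006]
contact_force: [0.4, -0.1, -2.9]
grip_width: 0.0231
gripper_force: 40.4
```

Request:
drive_tool --rows '[{"offset": [0.15,-0.19,0],"rotation": [0,0,0],"claw": 0.1},{"offset": [0.3,-0.38,0],"rotation": [0,0,0],"claw": 0.1},{"offset": [0.42,-0.53,0],"rotation": [0,0,0],"claw": 0.1},{"offset": [0.5,-0.6,0],"rotation": [0,0,0],"claw": 0.1},{"offset": [0.5,-0.6,0],"rotation": [0,0,0],"claw": 0.1},{"offset": [0.5,-0.6,0],"rotation": [0,0,0],"claw": 0.1}]'

```text
clock: 9.17
tcp_pos: [0.6028, -0.0861, 0.1605]
orientation: [-3.14, -0.082, 0.006]
contact_force: [-0.2, -1.1, -3.5]
grip_width: 0.0234
gripper_force: 40.4
```

```bash
python3 - <<'E'
from h import *
o=get_obs(); print(o['tcp_pos'],o['orientation'],o['gripper_force'],o['contact_force'],tomove([.607,-.0846,.08]))
E
```

```text
[ 0.60282331 -0.08607173  0.1605419 ] [-3.14029054 -0.08219853  0.00569973] 40.433571338653564 [-0.23424588 -1.07450629 -3.45339295] [ 0.03026428 -0.00817165  0.53684255]
```

Request:
drive_tool --rows '[{"offset": [0.03,0,0.15],"rotation": [0,0,0],"claw": 0.1},{"offset": [0.03,0,0.3],"rotation": [0,0,0],"claw": 0.1},{"offset": [0.03,0,0.42],"rotation": [0,0,0],"claw": 0.1},{"offset": [0.03,0,0.5],"rotation": [0,0,0],"claw": 0.1},{"offset": [0.03,0,0.55],"rotation": [0,0,0],"claw": 0.1},{"offset": [0.03,0,0.57],"rotation": [0,0,0],"claw": 0.1},{"offset": [0.03,0,0.58],"rotation": [0,0,0],"claw": 0.1},{"offset": [0.03,0,0.59],"rotation": [0,0,0],"claw": 0.1},{"offset": [0.03,0,0.59],"rotation": [0,0,0],"claw": 0.1}]'

```text
clock: 9.92
tcp_pos: [0.6088, -0.0864, 0.0748]
orientation: [3.14, 0.08, 0.002]
contact_force: [-0.0, -0.0, -3.9]
grip_width: 0.0235
gripper_force: 40.4
```

Request:
drive_tool --rows '[{"offset": [0,0,0.005],"rotation": [0,0,0],"claw": 0.1},{"offset": [0,0,0.01],"rotation": [0,0,0],"claw": 0.1},{"offset": [0,0,0.01],"rotation": [0,0,0],"claw": 0.1}]'

```text
clock: 10.17
tcp_pos: [0.6084, -0.0863, 0.0729]
orientation: [3.14, 0.08, 0.001]
contact_force: [-0.5, 0.8, -2.9]
grip_width: 0.0235
gripper_force: 40.4
```

Request:
drive_tool --rows '[{"offset": [0,0,0.006],"rotation": [0,0,0],"claw": 0.1},{"offset": [0,0,0.012],"rotation": [0,0,0],"claw": 0.1},{"offset": [0,0,0.016],"rotation": [0,0,0],"claw": 0.1},{"offset": [0,0,0.016],"rotation": [0,0,0],"claw": 0.1}]'

```text
clock: 10.5
tcp_pos: [0.6081, -0.0862, 0.07]
orientation: [3.141, 0.08, -0.001]
contact_force: [-0.9, -0.1, -3.2]
grip_width: 0.0237
gripper_force: 40.4
```

Request:
drive_tool --rows '[{"offset": [0,0,0.004],"rotation": [0,0,0],"claw": 0.1},{"offset": [0,0,0.007],"rotation": [0,0,0],"claw": 0.1},{"offset": [0,0,0.007],"rotation": [0,0,0],"claw": 0.1}]'

```text
clock: 10.75
tcp_pos: [0.6082, -0.0863, 0.0691]
orientation: [3.141, 0.08, 0.0]
contact_force: [-0.2, 0.4, -2.8]
grip_width: 0.0235
gripper_force: 40.5
```

Request:
drive_tool --rows '[{"offset": [0,0,0.004],"rotation": [0,0,0],"claw": 0.1},{"offset": [0,0,0.007],"rotation": [0,0,0],"claw": 0.1},{"offset": [0,0,0.007],"rotation": [0,0,0],"claw": 0.1}]'

```text
clock: 11.0
tcp_pos: [0.6083, -0.0863, 0.0684]
orientation: [3.14, 0.08, 0.0]
contact_force: [-2.2, 0.8, 2.1]
grip_width: 0.0234
gripper_force: 41.1
```

Contact felt at z = 0.0684. Easing down a little more, then releasing slowly.

Request:
drive_tool --rows '[{"offset": [0,0,0.004],"rotation": [0,0,0],"claw": 0.15},{"offset": [0,0,0.004],"rotation": [0,0,0],"claw": 0.22},{"offset": [0,0,0.004],"rotation": [0,0,0],"claw": 0.28},{"offset": [0,0,0.004],"rotation": [0,0,0],"claw": 0.34},{"offset": [0,0,0.004],"rotation": [0,0,0],"claw": 0.4},{"offset": [0,0,0.004],"rotation": [0,0,0],"claw": 0.5},{"offset": [0,0,0.004],"rotation": [0,0,0],"claw": 0.6},{"offset": [0,0,0.004],"rotation": [0,0,0],"claw": 0.7},{"offset": [0,0,0.004],"rotation": [0,0,0],"claw": 0.7}]' --force 20

```text
clock: 11.75
tcp_pos: [0.6083, -0.0862, 0.0674]
orientation: [-3.141, -0.08, -0.0]
contact_force: [-0.7, -0.0, 0.4]
grip_width: 0.0598
gripper_force: 0.0
```

Request:
drive_tool --rows '[{"offset": [0,0,-0.2],"rotation": [0,0,0],"claw": 0.7},{"offset": [0,0,-0.4],"rotation": [0,0,0],"claw": 0.7},{"offset": [0,0,-0.7],"rotation": [0,0,0],"claw": 0.7},{"offset": [0,0,-1],"rotation": [0,0,0],"claw": 0.7},{"offset": [0,0,-1],"rotation": [0,0,0],"claw": 0.7}]'

```text
clock: 12.17
tcp_pos: [0.6122, -0.0862, 0.2255]
orientation: [3.139, 0.08, 0.019]
contact_force: [1.9, -0.1, 0.7]
grip_width: 0.0599
gripper_force: 0.0
```

```bash
python3 - <<'E'
from h import *
o=get_obs(); print(o['tcp_pos'],o['orientation'],o['joints'][-1],tomove([.4826,.0194,.2]))
E
```

```text
[ 0.61220574 -0.0862189   0.22545728] [3.13937117 0.07950706 0.01859863] -1.5802193177292922 [-0.82922877 -0.74719992  0.15884185]
```

Request:
drive_tool --rows '[{"offset": [-0.2,-0.18,0],"rotation": [0,0,-1],"claw": 0.55},{"offset": [-0.4,-0.36,0],"rotation": [0,0,-1],"claw": 0.55},{"offset": [-0.6,-0.54,0],"rotation": [0,0,-1],"claw": 0.55},{"offset": [-0.83,-0.75,0],"rotation": [0,0,-1],"claw": 0.55},{"offset": [-0.83,-0.75,0],"rotation": [0,0,-1],"claw": 0.55},{"offset": [-0.83,-0.75,0],"rotation": [0,0,-1],"claw": 0.55},{"offset": [-0.83,-0.75,0],"rotation": [0,0,-1],"claw": 0.55},{"offset": [-0.83,-0.75,0],"rotation": [0,0,-1],"claw": 0.55},{"offset": [-0.83,-0.75,0],"rotation": [0,0,-1],"claw": 0.55},{"offset": [-0.83,-0.75,0],"rotation": [0,0,-1],"claw": 0.55},{"offset": [-0.83,-0.75,0],"rotation": [0,0,-1],"claw": 0.55},{"offset": [-0.83,-0.75,0],"rotation": [0,0,-1],"claw": 0.55},{"offset": [-0.83,-0.75,0],"rotation": [0,0,-1],"claw": 0.55},{"offset": [-0.83,-0.75,0],"rotation": [0,0,-1],"claw": 0.55},{"offset": [-0.83,-0.75,0],"rotation": [0,0,-1],"claw": 0.55},{"offset": [-0.83,-0.75,0],"rotation": [0,0,-1],"claw": 0.55},{"offset": [-0.83,-0.75,0],"rotation": [0,0,-1],"claw": 0.55}]'

```text
clock: 13.58
tcp_pos: [0.4782, 0.0198, 0.2174]
orientation: [1.624, 2.689, 0.0]
contact_force: [-0.1, -0.5, 0.4]
grip_width: 0.0467
gripper_force: 0.0
```

```bash
python3 - <<'E'
from h import *
o=get_obs(); R=Ro.from_rotvec(o['orientation']).as_matrix(); print(o['tcp_pos'],np.arctan2(R[1,0],R[0,0]),R[:,2],o['joints'],tomove([.4826,.0194,.2]))
g=cam('top'); save(g,'b1.png',(190,130,330,230),5.5)
E
```

```text
[0.47817433 0.01975614 0.2174363 ] 2.0550983721264497 [ 1.95386069e-04  9.64114528e-05 -9.99999976e-01] [ 0.39377395  0.22736406 -0.64025763  1.99219472  0.16369521  0.97200992
  0.15745984] [-0.01583758  0.02498072  0.11624754]
```

View pics/b1.png

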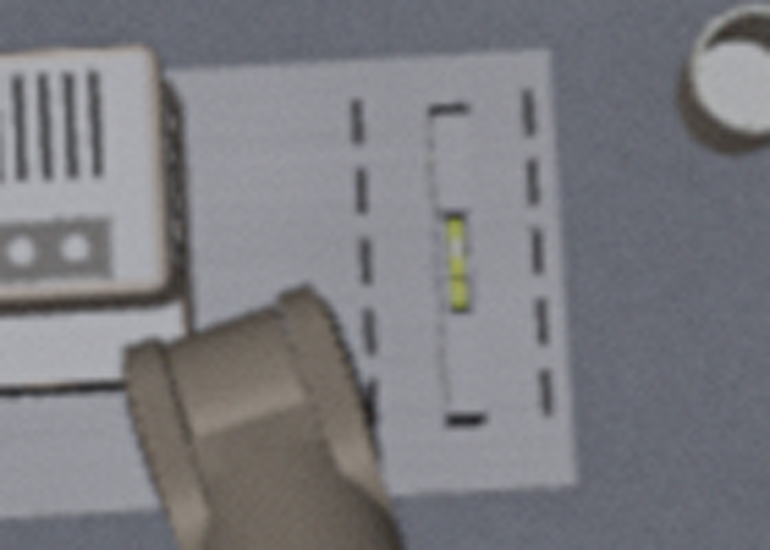

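The level sits centred between the dashes, parallel to them. Its bubble is at crop (456,243), toward the rear of the vial centre at (458,262), and stays visible with the arm at the handle. I'll measure it sub-pixel and finish the handle approach.

```bash
cat >> h.py <<'E'
def bubble(n=4,verbose=0):
    acc=0
    for _ in range(n): g=cam('top'); acc=acc+g['frame'].astype(np.float32)
    im=acc/n
    # axis from deck frame: level centre (.6043,-.0862), yaw .0505, vial height ~.088
    c,s=np.cos(.0505),np.sin(.0505); S=np.arange(-45,45.1,.5)/1000; W=np.arange(-4,4.1,1)/1000
    uv=np.array([[proj(g,[.6043+a*c-w*s,-.0865+a*s+w*c,.088]) for w in W] for a in S],np.float32)
    px=cv2.remap(im,uv[...,0],uv[...,1],cv2.INTER_CUBIC).mean(1)
    yel=(px[:,0]+px[:,1])/2-px[:,2]; S=S*1000
    b=px[:,2]
    if verbose:
        for a,y,q in zip(S[::4],yel[::4],px[::4]): print(a,round(float(y),1),q.round())
    return S,yel,b
E
python3 - <<'E'
from h import *
S,y,b=bubble(6,1)
o=get_obs(); print(o['clock'],tomove([.4826,.0194,.15]))
E
```

```text
-45.0 -7.1 [148. 149. 156.]
-43.0 -7.2 [149. 149. 156.]
-41.0 -7.3 [149. 149. 157.]
-39.0 -7.5 [151. 151. 158.]
-37.0 -8.0 [149. 149. 157.]
-35.0 -10.1 [145. 145. 155.]
-33.0 -6.9 [122. 122. 129.]
-31.0 0.8 [93. 95. 93.]
-29.0 22.9 [94. 97. 73.]
-27.0 45.0 [116. 121.  74.]
-25.0 52.5 [132. 138.  83.]
-23.0 53.1 [145. 150.  94.]
-21.0 51.6 [147. 152.  98.]
-19.0 51.7 [149. 154. 100.]
-17.0 53.0 [149. 153.  98.]
-15.0 52.5 [146. 150.  95.]
-13.0 49.0 [138. 142.  91.]
-11.0 42.7 [124. 128.  83.]
-9.0 41.2 [124. 127.  84.]
-7.0 46.6 [140. 143.  95.]
-5.0 51.9 [150. 153. 100.]
-3.0 54.0 [151. 155.  99.]
-1.0 51.7 [151. 155. 101.]
1.0 41.1 [149. 153. 110.]
3.0 27.5 [149. 152. 123.]
5.0 12.4 [148. 149. 136.]
7.0 5.1 [146. 147. 142.]
9.0 0.7 [148. 148. 148.]
11.0 4.8 [151. 152. 147.]
13.0 15.7 [150. 152. 135.]
15.0 32.0 [148. 151. 117.]
17.0 45.1 [146. 151. 104.]
19.0 54.7 [145. 151.  94.]
21.0 55.7 [144. 150.  92.]
23.0 58.4 [139. 145.  83.]
25.0 51.9 [124. 130.  75.]
27.0 31.9 [92. 97. 63.]
29.0 7.9 [77. 79. 70.]
31.0 -4.6 [92. 92. 96.]
33.0 -10.8 [119. 118. 129.]
35.0 -8.0 [142. 142. 150.]
37.0 -7.7 [151. 151. 159.]
39.0 -7.5 [150. 151. 158.]
41.0 -7.0 [150. 150. 157.]
43.0 -6.9 [149. 150. 156.]
45.0 -7.2 [149. 149. 156.]
13.9333 [-0.01608846  0.02470979  0.45004069]
```

Request:
drive_tool --rows '[{"offset": [-0.02,0.025,0.1],"rotation": [0,0,-0.42],"claw": 0.55},{"offset": [-0.02,0.025,0.2],"rotation": [0,0,-0.42],"claw": 0.55},{"offset": [-0.02,0.025,0.3],"rotation": [0,0,-0.42],"claw": 0.55},{"offset": [-0.02,0.025,0.4],"rotation": [0,0,-0.42],"claw": 0.55},{"offset": [-0.02,0.025,0.45],"rotation": [0,0,-0.42],"claw": 0.55},{"offset": [-0.02,0.025,0.45],"rotation": [0,0,-0.42],"claw": 0.55},{"offset": [-0.02,0.025,0.45],"rotation": [0,0,-0.42],"claw": 0.55},{"offset": [-0.02,0.025,0.45],"rotation": [0,0,-0.42],"claw": 0.55},{"offset": [-0.02,0.025,0.45],"rotation": [0,0,-0.42],"claw": 0.55}]'

```text
clock: 14.68
tcp_pos: [0.483, 0.0188, 0.15]
orientation: [-0.399, -3.116, -0.0]
contact_force: [0.5, -0.7, -0.1]
grip_width: 0.0468
gripper_force: 0.0
```

```bash
python3 - <<'E'
from h import *
o=get_obs(); R=Ro.from_rotvec(o['orientation']).as_matrix(); print(o['tcp_pos'],np.arctan2(R[1,0],R[0,0]),R[:,2],o['joints'][-1],tomove([.4824,.0197,.079]))
E
```

```text
[0.48296906 0.01883848 0.14996981] 2.887150893343625 [ 6.46510420e-06  2.16756837e-04 -9.99999976e-01] 0.8408401358860872 [0.00509439 0.00450363 0.47313329]
```

Aligned. Descend, pinch the handle and turn it clockwise.

Request:
drive_tool --rows '[{"offset": [0,0,0.12],"rotation": [0,0,0],"claw": 0.55},{"offset": [0,0,0.24],"rotation": [0,0,0],"claw": 0.55},{"offset": [0,0,0.36],"rotation": [0,0,0],"claw": 0.55},{"offset": [0,0,0.44],"rotation": [0,0,0],"claw": 0.55},{"offset": [0,0,0.47],"rotation": [0,0,0],"claw": 0.55},{"offset": [0,0,0.47],"rotation": [0,0,0],"claw": 0.4},{"offset": [0,0,0.47],"rotation": [0,0,0],"claw": 0.3},{"offset": [0,0,0.47],"rotation": [0,0,0],"claw": 0.2},{"offset": [0,0,0.47],"rotation": [0,0,0],"claw": 0.1},{"offset": [0,0,0.47],"rotation": [0,0,0],"claw": 0.05},{"offset": [0,0,0.47],"rotation": [0,0,0],"claw": 0.05},{"offset": [0,0,0.47],"rotation": [0,0,0],"claw": 0.05}]' --force 50

```text
clock: 15.68
tcp_pos: [0.4833, 0.0192, 0.0801]
orientation: [0.393, 3.116, 0.001]
contact_force: [-2.9, 2.0, 5.4]
grip_width: 0.0235
gripper_force: 49.7
```

Request:
drive_tool --rows '[{"offset": [0,0,0],"rotation": [0,0,0.05],"claw": 0.05},{"offset": [0,0,0],"rotation": [0,0,0.1],"claw": 0.05},{"offset": [0,0,0],"rotation": [0,0,0.15],"claw": 0.05},{"offset": [0,0,0],"rotation": [0,0,0.2],"claw": 0.05},{"offset": [0,0,0],"rotation": [0,0,0.25],"claw": 0.05},{"offset": [0,0,0],"rotation": [0,0,0.25],"claw": 0.05}]'

```text
clock: 16.18
tcp_pos: [0.4827, 0.0182, 0.0801]
orientation: [1.16, 2.919, -0.003]
contact_force: [-4.1, -1.3, 8.3]
grip_width: 0.0229
gripper_force: 50.0
```

```bash
python3 - <<'E'
from h import *
o=get_obs(); R=Ro.from_rotvec(o['orientation']).as_matrix(); print(o['clock'],o['tcp_pos'],np.arctan2(R[1,0],R[0,0]),o['moment'],o['contact_force'],o['grip_width'],o['gripper_force'])
g=cam('side'); u=proj(g,[.483,.019,.1]).astype(int); print(u); save(g,'h1.png',(u[0]-40,u[1]-30,u[0]+40,u[1]+30),9)
E
```

```text
16.1833 [0.48270705 0.01818994 0.08007364] 2.385391473277336 [-0.11735182  0.72066524 -0.02481138] [-4.05703236 -1.27367941  8.27977012] 0.022877215979670813 49.99432146549225
[267 195]
```

View pics/h1.png

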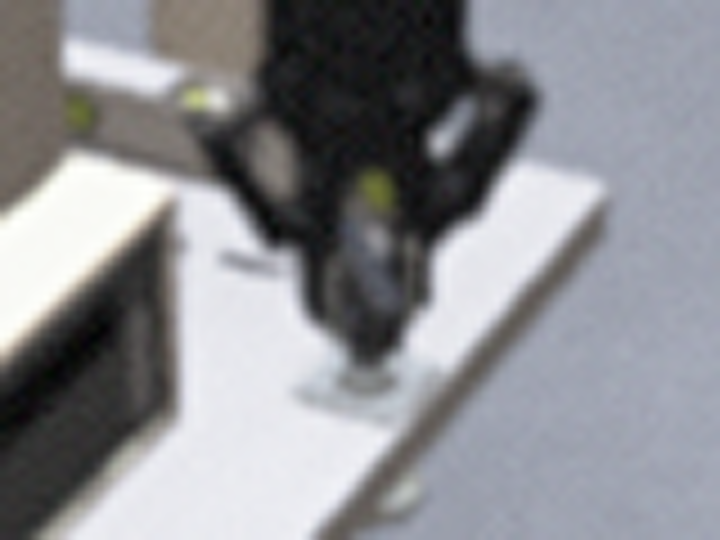

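The crop shows the bar gripped between the fingers at (370,260), clear of the locknut at (370,380). Turning on.

Request:
drive_tool --rows '[{"offset": [0,0,0],"rotation": [0,0,0.06],"claw": 0.05},{"offset": [0,0,0],"rotation": [0,0,0.12],"claw": 0.05},{"offset": [0,0,0],"rotation": [0,0,0.18],"claw": 0.05},{"offset": [0,0,0],"rotation": [0,0,0.24],"claw": 0.05},{"offset": [0,0,0],"rotation": [0,0,0.3],"claw": 0.05},{"offset": [0,0,0],"rotation": [0,0,0.36],"claw": 0.05},{"offset": [0,0,0],"rotation": [0,0,0.42],"claw": 0.05},{"offset": [0,0,0],"rotation": [0,0,0.48],"claw": 0.05},{"offset": [0,0,0],"rotation": [0,0,0.54],"claw": 0.05},{"offset": [0,0,0],"rotation": [0,0,0.6],"claw": 0.05},{"offset": [0,0,0],"rotation": [0,0,0.63],"claw": 0.05},{"offset": [0,0,0],"rotation": [0,0,0.63],"claw": 0.05},{"offset": [0,0,0],"rotation": [0,0,0.63],"claw": 0.05},{"offset": [0,0,0],"rotation": [0,0,0.63],"claw": 0.05},{"offset": [0,0,0],"rotation": [0,0,0.63],"claw": 0.05},{"offset": [0,0,0],"rotation": [0,0,0.63],"claw": 0.05},{"offset": [0,0,0],"rotation": [0,0,0.63],"claw": 0.05},{"offset": [0,0,0],"rotation": [0,0,0.63],"claw": 0.05}]'

```text
clock: 17.73
tcp_pos: [0.4797, 0.0175, 0.0799]
orientation: [-2.652, -1.682, 0.01]
contact_force: [-12.2, -1.4, 18.0]
grip_width: 0.0235
gripper_force: 51.0
```

Request:
drive_tool --rows '[{"offset": [0,0,0],"rotation": [0,0,0],"claw": 0.05},{"offset": [0,0,0],"rotation": [0,0,0],"claw": 0.05},{"offset": [0,0,0],"rotation": [0,0,0],"claw": 0.05},{"offset": [0,0,0],"rotation": [0,0,0],"claw": 0.05},{"offset": [0,0,0],"rotation": [0,0,0],"claw": 0.05},{"offset": [0,0,0],"rotation": [0,0,0],"claw": 0.05},{"offset": [0,0,0],"rotation": [0,0,0],"claw": 0.05},{"offset": [0,0,0],"rotation": [0,0,0],"claw": 0.05},{"offset": [0,0,0],"rotation": [0,0,0],"claw": 0.05},{"offset": [0,0,0],"rotation": [0,0,0],"claw": 0.05},{"offset": [0,0,0],"rotation": [0,0,0],"claw": 0.05},{"offset": [0,0,0],"rotation": [0,0,0],"claw": 0.05},{"offset": [0,0,0],"rotation": [0,0,0],"claw": 0.05},{"offset": [0,0,0],"rotation": [0,0,0],"claw": 0.05},{"offset": [0,0,0],"rotation": [0,0,0],"claw": 0.05}]'

```text
clock: 18.98
tcp_pos: [0.4797, 0.0175, 0.0798]
orientation: [-2.652, -1.682, 0.01]
contact_force: [-12.4, -1.8, 18.6]
grip_width: 0.0232
gripper_force: 51.0
```

```bash
python3 - <<'E'
from h import *
S,y,b=bubble(8)
for a,q,p in zip(S[::3],y[::3],b[::3]): 
    if abs(a)<34: print(a,round(float(q),1),round(float(p),1))
o=get_obs(); R=Ro.from_rotvec(o['orientation']).as_matrix(); print(o['clock'],o['tcp_pos'],np.arctan2(R[1,0],R[0,0]),o['moment'],o['contact_force'],o['grip_width'])
E
```

```text
-33.0 -8.4 134.5
-31.5 -8.3 111.1
-30.0 0.6 87.3
-28.5 13.6 74.8
-27.0 30.4 70.3
-25.5 43.6 75.4
-24.0 51.5 85.7
-22.5 56.8 91.2
-21.0 56.2 92.2
-19.5 55.5 94.6
-18.0 55.2 96.5
-16.5 54.1 97.2
-15.0 54.1 96.2
-13.5 52.8 94.3
-12.0 49.5 90.1
-10.5 45.3 87.4
-9.0 38.7 93.5
-7.5 33.8 104.2
-6.0 25.6 121.1
-4.5 17.5 136.0
-3.0 11.0 147.8
-1.5 7.2 154.6
0.0 7.3 153.9
1.5 8.0 152.1
3.0 9.4 149.2
4.5 15.8 136.6
6.0 24.5 119.4
7.5 34.4 101.1
9.0 41.3 88.3
10.5 45.4 83.0
12.0 50.3 81.8
13.5 52.8 86.2
15.0 55.3 90.1
16.5 56.9 90.9
18.0 57.4 91.4
19.5 58.0 92.4
21.0 57.2 92.6
22.5 56.8 91.8
24.0 56.1 90.0
25.5 48.0 78.9
27.0 38.3 62.3
28.5 22.9 56.4
30.0 7.4 66.5
31.5 -4.2 88.2
33.0 -10.6 117.0
19.3833 [0.47970291 0.01753074 0.07986551] 1.1303176633667693 [-0.37592033  2.47676881  0.0512693 ] [-11.81625061  -2.23591957  17.67546637] 0.02309236980564136
```

The bubble is now within about 0.3 mm of the vial centre. I'll release the handle, retreat, and measure again.

Request:
drive_tool --rows '[{"offset": [0,0,0],"rotation": [0,0,0],"claw": 0.15},{"offset": [0,0,0],"rotation": [0,0,0],"claw": 0.25},{"offset": [0,0,0],"rotation": [0,0,0],"claw": 0.35},{"offset": [0,0,0],"rotation": [0,0,0],"claw": 0.5},{"offset": [0,0,0],"rotation": [0,0,0],"claw": 0.6},{"offset": [0,0,0],"rotation": [0,0,0],"claw": 0.6},{"offset": [0,0,0],"rotation": [0,0,0],"claw": 0.6},{"offset": [0,0,-0.15],"rotation": [0,0,0],"claw": 0.6},{"offset": [0,0,-0.4],"rotation": [0,0,0],"claw": 0.6},{"offset": [0,0,-0.7],"rotation": [0,0,0],"claw": 0.6},{"offset": [0,0,-1],"rotation": [0,0,0],"claw": 0.6},{"offset": [0,0,-1],"rotation": [0,0,0.3],"claw": 0.3},{"offset": [0,0,-1],"rotation": [0,0,0.3],"claw": 0},{"offset": [0,0,-1],"rotation": [0,0,0.3],"claw": 0},{"offset": [0,0,-1],"rotation": [0,0,0.54],"claw": 0},{"offset": [0,0,-1],"rotation": [0,0,0.54],"claw": 0},{"offset": [0,0,-1],"rotation": [0,0,0.54],"claw": 0},{"offset": [0,0,-1],"rotation": [0,0,0.54],"claw": 0},{"offset": [0,0,-1],"rotation": [0,0,0.54],"claw": 0},{"offset": [0,0,-1],"rotation": [0,0,0.54],"claw": 0}]'

```text
clock: 21.05
tcp_pos: [0.483, 0.0189, 0.2294]
orientation: [3.141, 0.07, 0.0]
contact_force: [-0.1, -0.1, 0.1]
grip_width: 0.0
gripper_force: 0.0
```

```bash
cat >> h.py <<'E'
def bub():
    S,y,b=bubble(8)
    def cross(lo,hi,up,t=27):
        i=[k for k in range(len(S)-1) if lo<=S[k]<=hi and ((y[k]-t)*(y[k+1]-t)<=0) and ((y[k+1]>y[k])==up)]
        k=i[0]; return S[k]+(t-y[k])/(y[k+1]-y[k])*.5
    e=[cross(-35,-20,True),cross(-22,20,False),cross(-15,24,True),cross(22,35,False)]
    return np.round(e,1),round((e[1]+e[2])/2-(e[0]+e[3])/2,2)
E
python3 - <<'E'
from h import *
print(bub())
o=get_obs(); R=Ro.from_rotvec(o['orientation']).as_matrix(); print(o['clock'],o['tcp_pos'],np.arctan2(R[1,0],R[0,0]),o['joints'],o['contact_force'],o['grip_width'])
E
```

```text
(array([-27.3,  -6.4,   7.2,  28.1]), np.float64(0.02))
21.45 [0.48293481 0.01885434 0.22948695] 0.05197981243599522 [ 0.00257681  0.17279766 -0.19079628  1.992409    0.03926697  0.97976126
 -1.72614782] [ 0.45361906 -0.25868554 -0.69660941] 5.410153115785062e-05
```

Bubble is at +0.02 mm with the handle released. Now the press on the rear flat of the level, with fingers shut.

Request:
drive_tool --rows '[{"offset": [0.25,0.2,0],"rotation": [0,0,0],"claw": 0},{"offset": [0.5,0.4,0],"rotation": [0,0,0],"claw": 0},{"offset": [0.75,0.6,0],"rotation": [0,0,0],"claw": 0},{"offset": [1,0.74,0],"rotation": [0,0,0],"claw": 0},{"offset": [1,0.74,0],"rotation": [0,0,0],"claw": 0},{"offset": [1,0.74,0],"rotation": [0,0,0],"claw": 0}]'

```text
clock: 21.95
tcp_pos: [0.6414, -0.0882, 0.2287]
orientation: [3.139, 0.074, 0.002]
contact_force: [-0.6, 0.4, 0.3]
grip_width: 0.0001
gripper_force: 0.0
```

```bash
python3 - <<'E'
from h import *
o=get_obs(); print(o['tcp_pos'],o['contact_force'],tomove([.664,-.0835,.105]))
E
```

```text
[ 0.64139409 -0.08818829  0.22867795] [-0.56263526  0.41662364  0.30269324] [ 0.15094299 -0.02535159  0.82467898]
```

Request:
drive_tool --rows '[{"offset": [0.15,-0.02,0.1],"rotation": [0,0,0],"claw": 0},{"offset": [0.15,-0.02,0.3],"rotation": [0,0,0],"claw": 0},{"offset": [0.15,-0.02,0.5],"rotation": [0,0,0],"claw": 0},{"offset": [0.15,-0.02,0.68],"rotation": [0,0,0],"claw": 0},{"offset": [0.15,-0.02,0.78],"rotation": [0,0,0],"claw": 0},{"offset": [0.15,-0.02,0.82],"rotation": [0,0,0],"claw": 0},{"offset": [0.15,-0.02,0.82],"rotation": [0,0,0],"claw": 0},{"offset": [0.15,-0.02,0.82],"rotation": [0,0,0],"claw": 0}]'

```text
clock: 22.62
tcp_pos: [0.6609, -0.08, 0.1073]
orientation: [-3.14, -0.081, -0.001]
contact_force: [-0.0, 0.9, 0.7]
grip_width: 0.0001
gripper_force: 0.0
```

Request:
drive_tool --rows '[{"offset": [0,0,0.01],"rotation": [0,0,0],"claw": 0},{"offset": [0,0,0.02],"rotation": [0,0,0],"claw": 0},{"offset": [0,0,0.03],"rotation": [0,0,0],"claw": 0},{"offset": [0,0,0.04],"rotation": [0,0,0],"claw": 0},{"offset": [0,0,0.04],"rotation": [0,0,0],"claw": 0}]'

```text
clock: 23.03
tcp_pos: [0.6606, -0.0802, 0.1005]
orientation: [3.141, 0.08, 0.0]
contact_force: [-0.1, -0.9, -0.1]
grip_width: -0.0001
gripper_force: 0.0
```

Request:
drive_tool --rows '[{"offset": [0,0.023,0],"rotation": [0,0,0],"claw": 0},{"offset": [0,0.023,0.01],"rotation": [0,0,0],"claw": 0},{"offset": [0,0.023,0.02],"rotation": [0,0,0],"claw": 0},{"offset": [0,0.023,0.026],"rotation": [0,0,0],"claw": 0},{"offset": [0,0.023,0.026],"rotation": [0,0,0],"claw": 0}]'

```text
clock: 23.45
tcp_pos: [0.6606, -0.0836, 0.0962]
orientation: [-3.14, -0.08, 0.001]
contact_force: [-0.2, -0.5, -0.4]
grip_width: 0.0
gripper_force: 0.0
```

Request:
drive_tool --rows '[{"offset": [0,0,0.004],"rotation": [0,0,0],"claw": 0},{"offset": [0,0,0.007],"rotation": [0,0,0],"claw": 0},{"offset": [0,0,0.007],"rotation": [0,0,0],"claw": 0},{"offset": [0,0,0.007],"rotation": [0,0,0],"claw": 0}]'

```text
clock: 23.78
tcp_pos: [0.6608, -0.0836, 0.0955]
orientation: [-3.141, -0.08, 0.0]
contact_force: [-0.8, 0.3, 0.1]
grip_width: 0.0005
gripper_force: 0.0
```

Request:
drive_tool --rows '[{"offset": [0,0,0.004],"rotation": [0,0,0],"claw": 0},{"offset": [0,0,0.007],"rotation": [0,0,0],"claw": 0},{"offset": [0,0,0.007],"rotation": [0,0,0],"claw": 0},{"offset": [0,0,0.007],"rotation": [0,0,0],"claw": 0}]'

```text
clock: 24.12
tcp_pos: [0.661, -0.0838, 0.0952]
orientation: [3.14, 0.08, 0.001]
contact_force: [-1.4, 0.5, 5.3]
grip_width: -0.0
gripper_force: 2.4
```

Request:
drive_tool --rows '[{"offset": [0,0,0.004],"rotation": [0,0,0],"claw": 0},{"offset": [0,0,0.008],"rotation": [0,0,0],"claw": 0},{"offset": [0,0,0.008],"rotation": [0,0,0],"claw": 0},{"offset": [0,0,0.008],"rotation": [0,0,0],"claw": 0},{"offset": [0,0,0.008],"rotation": [0,0,0],"claw": 0}]'

```text
clock: 24.53
tcp_pos: [0.6611, -0.0839, 0.0949]
orientation: [3.14, 0.079, 0.001]
contact_force: [-4.6, 0.2, 11.7]
grip_width: -0.0003
gripper_force: 5.7
```

Request:
drive_tool --rows '[{"offset": [-0.003,0,0.002],"rotation": [0,0,0],"claw": 0},{"offset": [-0.006,0,0.004],"rotation": [0,0,0],"claw": 0},{"offset": [-0.006,0,0.005],"rotation": [0,0,0],"claw": 0},{"offset": [-0.006,0,0.005],"rotation": [0,0,0],"claw": 0},{"offset": [-0.006,0,0.005],"rotation": [0,0,0],"claw": 0},{"offset": [-0.006,0,0.005],"rotation": [0,0,0],"claw": 0}]'

```text
clock: 25.03
tcp_pos: [0.6611, -0.0839, 0.0948]
orientation: [3.14, 0.079, 0.004]
contact_force: [-3.5, 0.3, 13.1]
grip_width: -0.0002
gripper_force: 6.6
```

Request:
drive_tool --rows '[{"offset": [0,0,0],"rotation": [0,0,0],"claw": 0},{"offset": [0,0,0],"rotation": [0,0,0],"claw": 0},{"offset": [0,0,0],"rotation": [0,0,0],"claw": 0},{"offset": [0,0,0],"rotation": [0,0,0],"claw": 0},{"offset": [0,0,0],"rotation": [0,0,0],"claw": 0},{"offset": [0,0,0],"rotation": [0,0,0],"claw": 0},{"offset": [0,0,0],"rotation": [0,0,0],"claw": 0},{"offset": [0,0,0],"rotation": [0,0,0],"claw": 0},{"offset": [0,0,0],"rotation": [0,0,0],"claw": 0},{"offset": [0,0,0],"rotation": [0,0,0],"claw": 0},{"offset": [0,0,0],"rotation": [0,0,0],"claw": 0},{"offset": [0,0,0],"rotation": [0,0,0],"claw": 0},{"offset": [0,0,0],"rotation": [0,0,0],"claw": 0},{"offset": [0,0,0],"rotation": [0,0,0],"claw": 0},{"offset": [0,0,0],"rotation": [0,0,0],"claw": 0},{"offset": [0,0,0],"rotation": [0,0,0],"claw": 0}]'

```text
clock: 26.37
tcp_pos: [0.6611, -0.0839, 0.0948]
orientation: [3.14, 0.079, 0.004]
contact_force: [-4.2, -0.3, 13.2]
grip_width: -0.0001
gripper_force: 6.6
```

```bash
python3 - <<'E'
from h import *
g=cam('top'); save(g,'e1.png',(190,110,340,230),5)
try: print(bub())
except Exception as e: print('occl',e)
g=cam('side'); u=proj(g,[.61,-.085,.1]).astype(int); save(g,'e2.png',(u[0]-75,u[1]-60,u[0]+75,u[1]+50),5)
o=get_obs(); print(o['clock'],o['contact_force'],o['tcp_pos'])
E
```

```text
occl list index out of range
26.8667 [-2.50974224 -0.55155494 13.66179341] [ 0.66109829 -0.08394304  0.09482527]
```

View pics/e1.png

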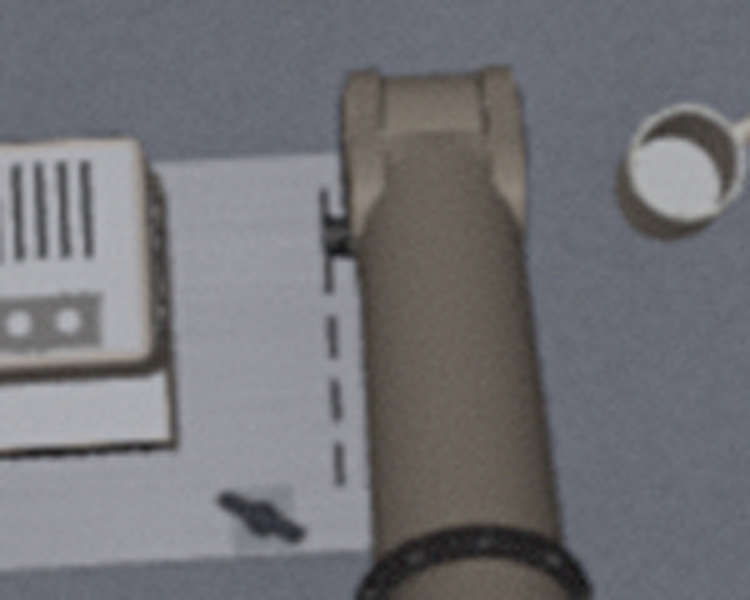

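View pics/e2.png

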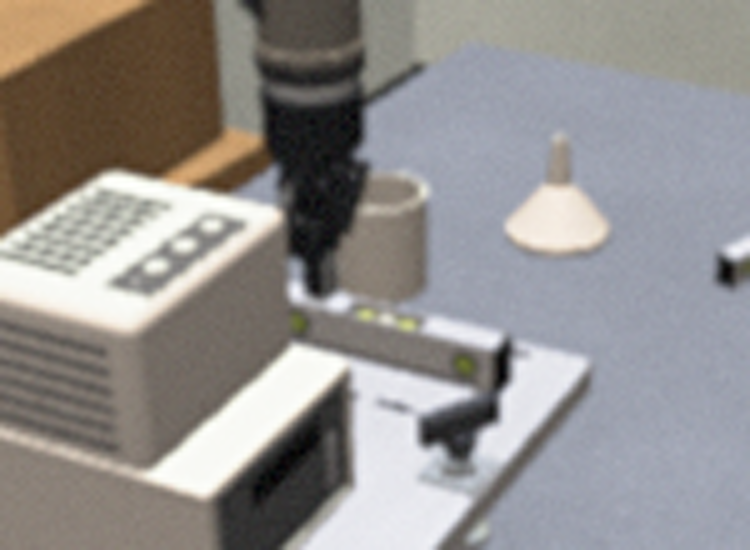

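The top view is blocked by the arm. In the side crop the fingertips press the rear flat at (320,290), and the bubble at (390,318) is midway in the vial (358–422). The handle is free, and the mug and funnel are in place. I'll press slightly more and then hand in.

Request:
drive_tool --rows '[{"offset": [-0.002,0,0.002],"rotation": [0,0,0],"claw": 0},{"offset": [-0.004,0,0.004],"rotation": [0,0,0],"claw": 0},{"offset": [-0.004,0,0.004],"rotation": [0,0,0],"claw": 0},{"offset": [-0.004,0,0.004],"rotation": [0,0,0],"claw": 0},{"offset": [-0.004,0,0.004],"rotation": [0,0,0],"claw": 0},{"offset": [-0.004,0,0.004],"rotation": [0,0,0],"claw": 0},{"offset": [-0.004,0,0.004],"rotation": [0,0,0],"claw": 0},{"offset": [-0.004,0,0.004],"rotation": [0,0,0],"claw": 0}]'

```text
clock: 27.53
tcp_pos: [0.6611, -0.084, 0.0947]
orientation: [3.14, 0.079, 0.006]
contact_force: [-3.3, -0.6, 14.4]
grip_width: 0.0
gripper_force: 7.5
```

```bash
python3 - <<'E'
from h import *
acc=0
for _ in range(6): g=cam('side'); acc=acc+g['frame'].astype(np.float32)
im=acc/6; c,s=np.cos(.0505),np.sin(.0505)
for a in range(-34,35,2):
    px=np.mean([cv2.remap(im,*[np.float32([[k]]) for k in proj(g,[.6043+a/1e3*c-w*s,-.0865+a/1e3*s+w*c,.09])],cv2.INTER_CUBIC)[0,0] for w in(-.002,0,.002)],0)
    print(a,round(float((px[0]+px[1])/2-px[2])),end='; ')
o=get_obs(); print(o['clock'],o['contact_force'])
E
```

```text
-34 -10; -32 -10; -30 -6; -28 3; -26 15; -24 32; -22 47; -20 58; -18 62; -16 60; -14 53; -12 41; -10 31; -8 22; -6 17; -4 14; -2 13; 0 12; 2 12; 4 13; 6 14; 8 17; 10 24; 12 33; 14 41; 16 47; 18 50; 20 50; 22 46; 24 37; 26 27; 28 17; 30 8; 32 0; 34 -4; 27.8333 [-3.37915594 -0.20024467 15.81706404]
```

```bash
python3 -c "
from bench import hand_in; print(hand_in())"
```

```text
the job is handed in; nothing more can be done
None
```

The job is handed in: the tank is home, the level is in the bay with its bubble about 0.1 mm from centre, the handle is released, and the fingertips are still pressing the level at about 15 N (robot clock 27.8 s of 70).

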